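# Nest the clay bowls and lid them for the kiln

## Robot

A 6-joint arm with a two-finger parallel gripper is mounted at the origin on the work surface. World frame = base frame: x ahead of the robot, y to its left, z up, the work surface at z = 0. Lengths are in mm, angles in rad, forces in N, time in s.
With the tool pointing down it reaches from about 350 to 875 mm from the base axis. Payload 4.2 kg.
Tool frame: the origin (TCP) lies midway between the tips of the shut fingers; the grasp point (between the pads) lies 19 mm behind it; x points along the fingers, y is the direction in which the jaws open and shut, and the axes are right-handed (so a half turn about x gives the same grasp; the last joint's range is limited). The gripper opens to 85 mm and grips with 20 to 120 N. Pads are 22 mm wide; open, the fingers measure 114 mm over their backs; the gripper's body (76 mm by 85 mm) begins 54 mm behind the grasp point. The pads swing forward as they close: fully open they stand 13 mm farther back than shut.
Start: joints at [-1.066, 0.385, 0.008, 0, -1.194, -0.259], TCP at [152.1, -606.189, 231.312] pointing down, gripper open.
Joint ranges: [-3.14, 3.14], [-1.21, 2.06], [-1.07, 1.41], [-3.16, 2.05], [-2.99, -0.16], [-3.1, 3.1]. Speed limits (rad/s): [2.79, 2.79, 3.14, 3.14, 3.14, 3.14].

## Interface

Orientations are given as a unit quaternion [x, y, z, w].
In Python, from bench import readout, imaging, arm gives the robot as it stands.
- The arm moves only by the tool arm_command, never from a script. Its argument "increments" is a list of rows, each a list of 3 entries, a list of its own where there are three numbers: the turn, a rotation vector about the world's x, y, z in degrees, then the shift along the world's x, y, z in mm, then the closure, from 0 (fully open) to 1 (shut). In form: [[[ax, ay, az], [tx, ty, tz], fingers], ...]. A call has exactly 5 rows; each row is the pose to reach, as a shift and turn from the pose measured when the call began; what a row does not reach only later rows make up. A row lasts 1/10 s, in which the tool goes at most 50 mm and 8.59 degrees, less where a joint would pass 70% of its speed; a pose out of reach is approached as far as the arm can. A call with a gripper value outside its range is refused whole. The fingers move at their own pace and stop on an object; the grip force is fixed at half the most. Time passes only in rows, so rows that repeat a pose let the fingers close, or fill a call up. It gives the time, the measured TCP pose, the force and the opening at its end, in the units of the state.
- readout.read_state(): the state, without advancing time (a new reading comes with each control period).
- imaging.get_image(name): name is "scene" or "side" or "wrist"; returns (picture, depth): 420x560x3 uint8, blue, green, red; 420x560 float32, mm along the optical axis (not along the pixel's ray), 0 where there is no reading.
- imaging.camera_info(name): a dict with "vfov" (degrees; the focal length in pixels is half the picture's height over the tangent of half this angle, whatever the lens; pixels are square), "cx", "cy" (the principal point, pixels), "eye" and "rotation" of the camera in the world; the wrist camera has in their place "T_tool_cam" (4x4, takes a point from camera to tool coordinates, whose origin is the TCP and whose axes are the tool frame's). Camera axes: x right, y down, z forward; pixel columns grow to the right and rows downward; lengths in mm; the calibration is good to about 2 mm. A picture is of the moment at which its call begins: read the wrist's pose just before it. camera_info takes no time and is no camera call.
- arm.job_done(): hands the job in, once; it reports no verdict.
The state is a dict: "clock": time; "joints": joint angles; "joint_vel": joint speeds; "joint_efforts": joint torques, N m; "position": TCP position; "ee_rot": TCP orientation; "contact_force": force on the tool from outside, world axes, zero at the start; "wrist_torque": the same for the moment, N m; "gripper_width": finger opening in mm.
Only numpy, scipy, OpenCV 4.12 (cv2) and the standard library are available. Lean on these libraries where they do the work, as an engineer would, in place of code of your own. Each camera call takes 0.05 s, during which the arm holds its last target. There are 200 camera calls.

## Task

Nest the three plain clay bowls for the kiln: stand the middle-sized bowl inside the large one, leaving the large one where it is, and the small one inside the middle-sized one, each upright on the floor of the next and centred in it with an even gap all round. Then put the clay lid on the large bowl's rim, fully home and level all round. Set each piece down gently without dropping it, and do not push or knock over the bird, jar, vase or mug standing about.

Things in the scene. Friction and masses are not known exactly. Their poses are not given: they have to be found in the camera images.
- large_bowl: Large round bowl of bare beige clay, open at the top: 200 mm across the rim, 90 mm high, foot 140 mm across. Wall 8 mm, floor 10 mm thick. Outside flares from the foot to 55 mm height and is upright above that; the mouth is 184 mm wide inside, the inner floor about 134 mm. Origin: centre of the underside; z up along its axis.
- middle_bowl: Middle-sized bowl of the same clay: 132 mm across the rim, 70 mm high, foot 108 mm across. Wall 8 mm (can be pinched at the rim), floor 10 mm thick. Upright above 45 mm height; mouth 116 mm wide inside, inner floor about 97 mm. Standing in the large bowl its rim is 10 mm below the large rim. Origin: centre of the underside; z up along its axis.
- small_bowl: Small cup-like bowl of the same clay, no handle: 70 mm across the rim, 58 mm high, foot 66 mm across, nearly straight sides. Wall 8 mm (can be pinched at the rim), floor 10 mm thick; mouth 54 mm wide inside. Standing in the nested middle bowl its rim is 78 mm above the large bowl's underside. Origin: centre of the underside; z up along its axis.
- lid: Flat round clay lid, 48 mm high: under it a locating ring 172 mm across (0 to 8 mm height) that drops inside the large bowl's mouth, then a plate 196 mm across (8 to 16 mm), and in the middle on top an upright round knob 26 mm across (16 to 48 mm). Origin: centre of the ring's lower edge; z up. Seated, it is 82 mm above the large bowl's origin.
- bird: Bystander: clay bird figure, 68 mm across, 133 mm high, beak reaching 38 mm from the axis at 112 mm height. Origin: centre of the underside; z up along its axis.
- jar: Bystander: closed grey plastic jar, 68 mm across, 130 mm high. Origin: centre of the underside; z up along its axis.
- vase: Bystander: clay bottle vase, 68 mm across at 50 mm height, narrow neck, 155 mm high. Origin: centre of the underside; z up along its axis.
- mug: Bystander: clay mug with a handle on its y side, 66 mm across, 85 mm high; it is not one of the bowls. Origin: centre of the underside; z up along its axis.

How it is judged:
By the outcome, as a careful person would: the job done as asked, in the order asked, and still so for the second after the job is handed in, with the robot touching nothing.
It also fails if it takes over 72 s, if anything falls off the work surface, if the arm or the gripper's body presses on something with over 40 N, if the wrist force passes 120 N, or if a joint passes its speed limit or range.

## Working session

There is one attempt and no reset: what is moved stays moved. The work goes in short steps, Python scripts to look and compute and a tool call to move; the robot and the scene stay as the last step left them, time stands still between calls to the robot, and variables do not carry over. Pictures are saved under pics/ and viewed, about 8 in all and at most 12, crops included, and the job is handed in when it is done.

Besides the shell and the picture viewer there is one more tool, called after "Request:" by a JSON object that holds its "name" and its "arguments", one argument or row to a line. arm_command: Moves the arm, as the interface text tells. Its arguments: {"type":"object","properties":{"increments":{"type":"array","items":{"type":"array"}}},"required":["increments"]}

```bash
ls; mkdir -p pics; python3 - <<'E'
from bench import readout, imaging
import cv2
print(readout.read_state())
for n in ("scene","side"):
    i,d=imaging.get_image(n); cv2.imwrite(f"pics/{n}0.png",i)
    print(n,imaging.camera_info(n),(d>0).mean())
print(imaging.camera_info("wrist"))
E
```

```text
pics
{'clock': 0.0, 'joints': array([-1.06639284e+00,  3.85551588e-01,  6.58435652e-03, -4.85110190e-04,
       -1.19399957e+00, -2.58623468e-01]), 'joint_vel': array([-7.18110345e-05,  2.55690050e-05,  7.58190805e-04,  9.35038330e-06,
       -4.11885007e-04, -2.23750237e-06]), 'joint_efforts': array([-2.58975870e-04, -3.92289162e+01,  1.88401669e+01,  4.18628186e+00,
       -4.50529173e-03,  8.18956039e-06]), 'position': array([ 151.94865472, -605.62799654,  230.21042067]), 'ee_rot': array([-0.08584339,  0.70191924,  0.08738651,  0.70164371]), 'contact_force': array([ 0.1909742 ,  0.43531629, -0.04798729]), 'wrist_torque': array([-0.06538195, -0.00716986,  0.01278533]), 'gripper_width': 85.29115751622281}
scene {'vfov': 45.54038036167278, 'cx': 285.05607327011035, 'cy': 208.9080721177668, 'eye': array([1122.70649428, -811.79551129,  983.42225517]), 'rotation': array([ 0.87610292,  0.27642419, -0.11948284, -0.37650657])} 0.9957440476190477
side {'vfov': 53.72014587988347, 'cx': 285.37708225596003, 'cy': 210.465865025391, 'eye': array([293.24893706, 782.74448407, 742.82786656]), 'rotation': array([-0.15623081,  0.89521518, -0.41200161,  0.06660615])} 0.9960119047619047
{'vfov': 59.567339110899084, 'cx': 278.9918728647489, 'cy': 208.36451748212843, 'T_tool_cam': array([[-8.99793680e-04, -2.79628508e-01,  9.60107852e-01,
        -1.43074471e+02],
       [ 9.99999197e-01, -1.10835916e-03,  6.14372790e-04,
        -3.36889621e-01],
       [ 8.92348187e-04,  9.60107634e-01,  2.79629281e-01,
        -7.11847665e+01],
       [ 0.00000000e+00,  0.00000000e+00,  0.00000000e+00,
         1.00000000e+00]])}
```

View pics/scene0.png

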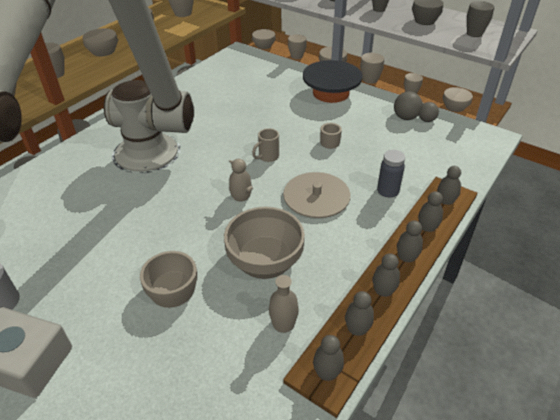

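View pics/side0.png

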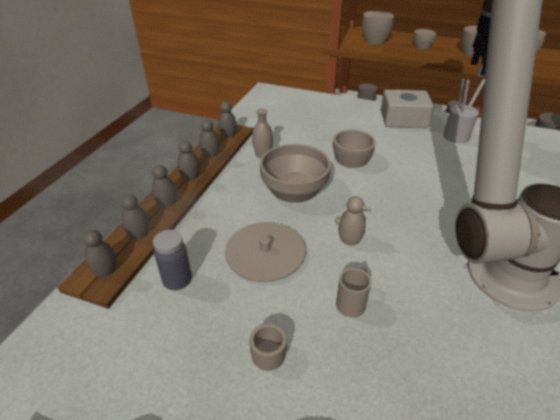

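```bash
cat > h.py <<'E'
import numpy as np, cv2
from scipy.spatial.transform import Rotation as R
from scipy.optimize import least_squares
from bench import readout, imaging
def cloud(n, save=None):
    s=readout.read_state(); i,d=imaging.get_image(n); c=imaging.camera_info(n)
    if save: cv2.imwrite(save,i)
    f=210/np.tan(np.radians(c["vfov"]/2))
    v,u=np.mgrid[:420,:560]
    P=np.stack([(u-c["cx"])/f*d,(v-c["cy"])/f*d,d],-1)
    if n=="wrist":
        T=c["T_tool_cam"]; P=P@T[:3,:3].T+T[:3,3]
        P=P@R.from_quat(s["ee_rot"]).as_matrix().T+s["position"]
    else: P=P@R.from_quat(c["rotation"]).as_matrix().T+c["eye"]
    P[d<=0]=np.nan
    return i,P
def fit(q,r):
    "centre of circle of known mean radius"
    g=lambda p:np.hypot(q[:,0]-p[0],q[:,1]-p[1])-r
    o=least_squares(g,q[:,:2].mean(0),loss="soft_l1",f_scale=1.5)
    rf=least_squares(lambda p:np.hypot(q[:,0]-p[0],q[:,1]-p[1])-p[2],[*o.x,r],loss="soft_l1",f_scale=1.5)
    return o.x.round(1),rf.x.round(1),len(q),np.abs(o.fun).mean().round(2)
def near(P,c,rad,z0,z1):
    q=P.reshape(-1,3); q=q[np.isfinite(q[:,0])]
    return q[(np.hypot(q[:,0]-c[0],q[:,1]-c[1])<rad)&(q[:,2]>z0)&(q[:,2]<z1)]
E
python3 - <<'E'
from h import *
px={"scene":dict(large=(264,240,90,96),middle=(169,278,70,62),small=(330,135,58,31),lid=(317,193,16,None),bird=(240,180,0,0),jar=(391,160,0,0),vase=(284,300,0,0),mug=(268,140,0,0)),
"side":dict(large=(295,170,90,96),middle=(353,148,70,62),small=(268,345,58,31),lid=(265,250,16,None),bird=(352,220,0,0),jar=(170,245,0,0),vase=(262,130,0,0),mug=(353,290,0,0))}
for n in px:
    i,P=cloud(n)
    t=P[60:400:5,60:400:5].reshape(-1,3); t=t[np.abs(t[:,2])<8]; print(n,"table z",np.median(t[:,2]),t[:,2].std())
    for k,(u,v,H,r) in px[n].items():
        c=P[v,u]
        if H==0:
            q=near(P,c,60,15,200); lo=q[:,:2].min(0);hi=q[:,:2].max(0); print(k,((lo+hi)/2).round(),(hi-lo).round(),q[:,2].max().round()); continue
        if k=="lid":
            q=near(P,c,130,22,60); print(k,"knob",((q.min(0)+q.max(0))/2).round(1),q.max(0)-q.min(0)); 
            q=near(P,c,130,11,20); print(" plate",((q.min(0)+q.max(0))/2).round(1),(q.max(0)-q.min(0)).round()); continue
        q=near(P,c,r+45,H-3,H+4); print(k,c.round(),fit(q,r),np.median(q[:,2]).round(1))
E
```

```text
scene table z -0.32625787906437154 2.2270928525825187
large [ 555. -102.   10.] (array([ 589.1, -142.6]), array([ 588.8, -142.3,   95.2]), 444, np.float64(2.32)) 89.4
middle [ 440. -339.   10.] (array([ 465.4, -354.3]), array([ 465.4, -354.3,   61.8]), 437, np.float64(2.21)) 69.3
small [478. 355.  53.] (array([464.4, 383.7]), array([464.4, 383.8,  31.3]), 85, np.float64(2.79)) 57.1
lid knob [567.7 106.5  37.3] [33.08278156 83.38564598 29.70594069]
 plate [571.8 133.2  15.5] [195. 199.   9.]
bird [391.   6.] [83. 62.] 135.0
jar [732. 275.] [67. 68.] 135.0
vase [ 744. -280.] [65. 62.] 159.0
mug [341. 194.] [ 68. 102.] 87.0
side table z -0.8713493668141155 1.616210361660541
large [ 606. -207.   14.] (array([ 587.3, -141.6]), array([ 587.5, -142.3,   95.3]), 243, np.float64(15.02)) 88.6
middle [ 469. -401.    8.] (array([ 462.4, -352.1]), array([ 462.5, -352.5,   61. ]), 121, np.float64(2.16)) 68.6
small [468. 372.  12.] (array([461.9, 386.2]), array([461.9, 386.2,  31. ]), 390, np.float64(2.01)) 57.2
lid knob [568.7 134.4  36.5] [23.89329726 26.61370143 27.17328404]
 plate [569.3 134.   15.3] [195. 196.   9.]
bird [388.  22.] [80. 48.] 133.0
jar [726. 282.] [64. 65.] 132.0
vase [ 739. -266.] [65. 52.] 156.0
mug [337. 214.] [65. 67.] 87.0
```

Request:
{"name": "arm_command", "arguments": {
  "increments": [
    [[0, 0, 0], [35, 28, 0], 0.5],
    [[0, 0, 0], [70, 56, 0], 0.5],
    [[0, 0, 0], [105, 84, 0], 0.5],
    [[0, 0, 0], [140, 112, 0], 0.5],
    [[0, 0, 0], [175, 140, 0], 0.5]
  ]
}}

```text
clock: 0.7
position: [328.1, -464.5, 230.6]
ee_rot: [-0.086, 0.702, 0.087, 0.702]
contact_force: [-0.4, -0.9, -0.0]
gripper_width: 42.6
```

Request:
{"name": "arm_command", "arguments": {
  "increments": [
    [[0, 0, 0], [35, 28, 0], 0.5],
    [[0, 0, 0], [70, 56, 0], 0.5],
    [[0, 0, 0], [105, 85, -5], 0.5],
    [[0, 0, 0], [130, 108, -10], 0.5],
    [[0, 0, 0], [130, 108, -10], 0.5]
  ]
}}

```text
clock: 1.2
position: [460.4, -353.8, 219.4]
ee_rot: [-0.087, 0.702, 0.089, 0.701]
contact_force: [-0.2, -0.7, 0.5]
gripper_width: 42.6
```

```bash
python3 - <<'E'
from h import *
s=readout.read_state(); print(s["clock"],s["position"],s["gripper_width"],R.from_quat(s["ee_rot"]).as_matrix().round(4),s["contact_force"],s["joints"])
i,P=cloud("wrist","pics/w1.png")
q=near(P,(464,-353),110,67,74); print(fit(q,62),np.median(q[:,2]))
q=near(P,(588,-142),140,87,94); print(fit(q,96) if len(q) else 0)
t=P.reshape(-1,3);t=t[np.abs(t[:,2])<8];print(np.median(t[:,2]))
E
```

```text
1.2 [ 460.39732923 -353.78523964  219.40690435] 42.61921227235304 [[-1.500e-03 -2.477e-01  9.688e-01]
 [ 2.500e-03  9.688e-01  2.477e-01]
 [-1.000e+00  2.800e-03 -9.000e-04]] [-0.17506892 -0.70787527  0.51820788] [-0.37731868  0.31960917 -0.11998245 -0.00194647 -1.13355155 -0.94237829]
(array([ 463.3, -356.4]), array([ 463.2, -356.4,   61.4]), 4563, np.float64(2.05)) 70.23271461537291
(array([ 413.3, -189.5]), array([-2368973.6,  -579759.1,  2439331.6]), 1696, np.float64(12.24))
0.4893331470900364
```

View pics/w1.png

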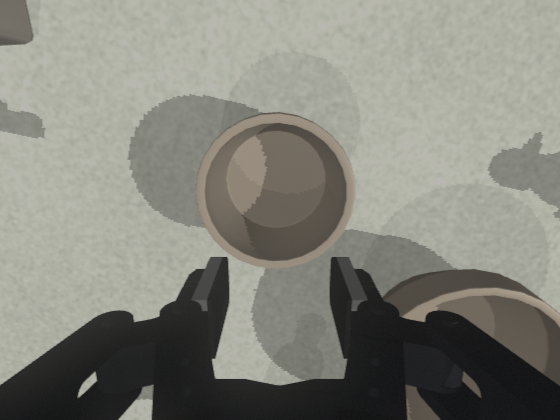

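Request:
{"name": "arm_command", "arguments": {
  "increments": [
    [[0, 0, 0], [-6, 30, -20], 0.65],
    [[0, 0, 0], [-12, 58, -50], 0.65],
    [[0, 0, 0], [-12, 58, -90], 0.65],
    [[0, 0, 0], [-12, 58, -115], 0.65],
    [[0, 0, 0], [-12, 58, -125], 0.65]
  ]
}}

```text
clock: 1.75
position: [444.8, -297.0, 92.6]
ee_rot: [-0.086, 0.704, 0.089, 0.7]
contact_force: [0.2, -1.0, -0.1]
gripper_width: 30.3
```

```bash
python3 - <<'E'
from h import *
i,P=cloud("wrist","pics/w2.png"); s=readout.read_state(); print(s["position"],s["gripper_width"])
q=near(P,(463,-356),75,67,74); print(fit(q,62))
E
```

```text
[ 445.02260083 -297.10854808   92.23994068] 29.80665301498911
(array([ 463.4, -355.5]), array([ 462.7, -355.6,   61.2]), 10540, np.float64(2.07))
```

Request:
{"name": "arm_command", "arguments": {
  "increments": [
    [[0, -0.3, 0], [3, 1, -15], 0.65],
    [[0, -0.3, 0], [3, 1, -32], 0.65],
    [[0, -0.3, 0], [3, 1, -45], 0.65],
    [[0, -0.3, 0], [3, 1, -50], 0.65],
    [[0, -0.3, 0], [3, 1, -50], 0.65]
  ]
}}

```text
clock: 2.3
position: [448.2, -296.8, 42.7]
ee_rot: [-0.086, 0.702, 0.088, 0.702]
contact_force: [-0.5, 0.6, 0.7]
gripper_width: 30.0
```

Request:
{"name": "arm_command", "arguments": {
  "increments": [
    [[0, 0, 0], [0, 0, 0], 0.85],
    [[0, 0, 0], [0, 0, 0], 1],
    [[0, 0, 0], [0, 0, 0], 1],
    [[0, 0, 0], [0, 0, 0], 1],
    [[0, 0, 0], [0, 0, 0], 1]
  ]
}}

```text
clock: 2.8
position: [449.2, -297.3, 44.0]
ee_rot: [-0.087, 0.701, 0.088, 0.702]
contact_force: [-0.6, 0.8, 5.3]
gripper_width: 9.2
```

```bash
python3 - <<'E'
from h import *
i,P=cloud("wrist","pics/w3.png"); s=readout.read_state(); print(s["position"],s["ee_rot"],s["gripper_width"],s["contact_force"])
q=near(P,(463,-356),75,67,74); print(fit(q,62))
E
```

```text
[ 449.1929336  -297.26546301   44.00215245] [-0.08662149  0.70112342  0.08800975  0.70226559] 8.855023276128083 [ 0.13322647 -0.10023363  5.71576775]
(array([ 463.8, -357. ]), array([ 462.3, -356.3,   60.6]), 11580, np.float64(2.45))
```

Request:
{"name": "arm_command", "arguments": {
  "increments": [
    [[0, 0, 0], [0, 0, 4], 1],
    [[0, 0, 0], [0, 0, 15], 1],
    [[0, 0, 0], [0, 0, 35], 1],
    [[0, 0, 0], [0, 0, 60], 1],
    [[0, 0, 0], [0, 0, 85], 1]
  ]
}}

```text
clock: 3.35
position: [448.2, -296.7, 129.4]
ee_rot: [-0.086, 0.702, 0.088, 0.702]
contact_force: [0.7, 0.4, -4.8]
gripper_width: 8.8
```

Request:
{"name": "arm_command", "arguments": {
  "increments": [
    [[0, 0, 0], [0, 0, 15], 1],
    [[0, 0, 0], [0, 0, 30], 1],
    [[0, 0, 0], [0, 0, 40], 1],
    [[0, 0, 0], [0, 0, 40], 1],
    [[0, 0, 0], [0, 0, 40], 1]
  ]
}}

```text
clock: 3.85
position: [447.5, -296.3, 168.8]
ee_rot: [-0.085, 0.702, 0.089, 0.701]
contact_force: [-0.7, 0.4, -4.5]
gripper_width: 8.9
```

```bash
cat >> h.py <<'E'
def plane(q):
    A=np.c_[q[:,:2]-q[:,:2].mean(0),np.ones(len(q))]; k=np.ones(len(q),bool)
    for _ in range(4):
        c=np.linalg.lstsq(A[k],q[k,2],rcond=None)[0]; k=np.abs(A@c-q[:,2])<1.5
    return np.degrees(c[:2]).round(2),c[2].round(1),k.sum()
E
python3 - <<'E'
from h import *
i,P=cloud("wrist","pics/w4.png"); s=readout.read_state(); p=s["position"]; print(p,s["ee_rot"],s["gripper_width"],s["contact_force"],s["wrist_torque"])
m=p[:2]+[14.6,-59.7]
q=near(P,m,75,p[2]+15,p[2]+40); print(np.percentile(q[:,2],[5,50,90,99]))
zt=np.percentile(q[:,2],90); q=near(P,m,75,zt-4,zt+4);f=fit(q,62); print(f,f[0]-p[:2],plane(q))
# floor of bowl
q=near(P,m,30,p[2]-60,p[2]-15); print("floor",plane(q))
q=near(P,(588,-142),140,87,94); print("large pts",len(q))
E
```

```text
[ 447.33191177 -296.24836965  168.35143953] [-0.08513066  0.70259023  0.08878747  0.70088267] 8.777115126027855 [-0.86708755  0.22907583 -4.67366572] [0.21086277 0.05386663 0.03859439]
[185.61318606 194.51691769 196.53472436 206.99932348]
(array([ 462.1, -356.3]), array([ 461. , -355.8,   61. ]), 11231, np.float64(2.41)) [ 14.76808823 -60.05163035] (array([-0.29,  0.7 ]), np.float64(194.7), np.int64(10409))
floor (array([-0.39,  0.72]), np.float64(134.4), np.int64(9708))
large pts 1830
```

View pics/w4.png

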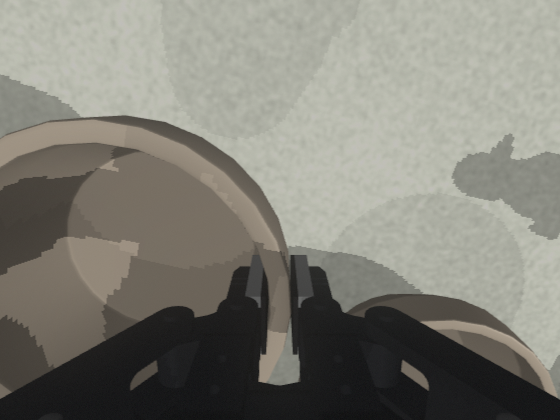

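Request:
{"name": "arm_command", "arguments": {
  "increments": [
    [[-0.3, -0.1, 0], [8, 30, 0], 1],
    [[-0.7, -0.3, 0], [17, 63, 0], 1],
    [[-0.7, -0.3, 0], [26, 97, 0], 1],
    [[-0.7, -0.3, 0], [34, 126, 0], 1],
    [[-0.7, -0.3, 0], [34, 126, 0], 1]
  ]
}}

```text
clock: 4.4
position: [481.7, -167.5, 167.4]
ee_rot: [-0.091, 0.702, 0.086, 0.702]
contact_force: [0.3, 0.2, -4.3]
gripper_width: 8.9
```

```bash
python3 - <<'E'
from h import *
i,P=cloud("wrist","pics/w5.png"); s=readout.read_state(); p=s["position"]; print(p,s["ee_rot"],s["clock"])
m=p[:2]+[14.8,-60]
q=near(P,m,75,p[2]+15,p[2]+34);f=fit(q,62); print(f,f[0]-p[:2],plane(q))
q=near(P,(588,-142),115,86,94); q=q[np.hypot(*(q[:,:2]-[588,-142]).T)>85];print(fit(q,96),plane(q)); a=np.degrees(np.arctan2(q[:,1]+142,q[:,0]-588)); print(np.histogram(a,12,(-180,180))[0])
E
```

```text
[ 481.25602468 -168.71765425  167.4126164 ] [-0.09043456  0.70180195  0.08550148  0.70141651] 4.45
(array([ 495.8, -226.5]), array([ 494.4, -226.1,   60.4]), 14414, np.float64(2.9)) [ 14.54397532 -57.78234575] (array([-1.17,  0.66]), np.float64(193.4), np.int64(10273))
(array([415.7, -77.7]), array([-7123429.4,  3004523.5,  7731638.5]), 1957, np.float64(10.35)) (array([ 0.15, -0.04]), np.float64(90.3), np.int64(1736))
[412   0   0   0   0   0   0   0   0 146 471 928]
```

```bash
sed -i 's/def fit(q,r):/def fit(q,r,c0=None):/; s/o=least_squares(g,q\[:,:2\].mean(0),/o=least_squares(g,q[:,:2].mean(0) if c0 is None else c0,/' h.py; cat > m.py <<'E'
from h import *
import sys
i,P=cloud("wrist",f"pics/{sys.argv[1]}.png"); s=readout.read_state(); p=s["position"]; print(p,s["ee_rot"],s["clock"],s["contact_force"],s["gripper_width"])
def held(off,r,dz0,dz1):
    q=near(P,p[:2]+off,r+13,p[2]+dz0,p[2]+dz1);f=fit(q,r,p[:2]+off); print("held",f,f[0]-p[:2],plane(q))
def ring(c,r,z,w=10):
    q=near(P,c,r+w,z-4,z+4); q=q[np.hypot(*(q[:,:2]-c).T)>r-w]
    print("ring",fit(q,r,c),plane(q),np.histogram(np.degrees(np.arctan2(*(q[:,:2]-c).T[::-1])),12,(-180,180))[0])
E
cat > t.py <<'E'
from m import *
held([14.8,-60],62,18,34); ring(np.array([588,-142.]),96,90)
E
python3 t.py w6
```

```text
[ 480.99016081 -169.58196821  167.47907632] [-0.08998552  0.70191921  0.08494596  0.70142442] 4.5 [ 0.08793448 -0.9045085  -4.5924705 ] 9.090008013023557
held (array([ 495.4, -228. ]), array([ 493.9, -227.4,   60.4]), 13387, np.float64(2.79)) [ 14.40983919 -58.41803179] (array([-0.5 ,  0.22]), np.float64(193.6), np.int64(10434))
ring (array([ 587.1, -145.5]), array([ 586.2, -145. ,   95.1]), 1964, np.float64(2.03)) (array([ 0.12, -0.02]), np.float64(90.3), np.int64(1748)) [429   0   0   0   0   0   0   0   0 149 457 929]
```

View pics/w6.png

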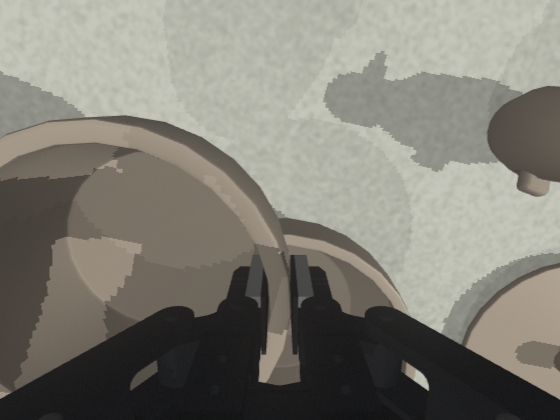

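Request:
{"name": "arm_command", "arguments": {
  "increments": [
    [[0, 0, 0], [30, -1, 0], 1],
    [[0, 0, 0], [62, -2, 0], 1],
    [[0, 0, 0], [96, -4, 0], 1],
    [[0, 0, 0], [127, -5, 0], 1],
    [[0, 0, 0], [127, -5, 0], 1]
  ]
}}

```text
clock: 5.0
position: [611.1, -175.9, 165.7]
ee_rot: [-0.09, 0.702, 0.084, 0.702]
contact_force: [0.0, 0.2, -4.5]
gripper_width: 9.0
```

```bash
python3 t.py w7;python3 t.py w8
```

```text
[ 608.54465306 -175.60800726  165.50898185] [-0.08920251  0.70285364  0.08457402  0.70063322] 5.05 [-0.74665159 -0.03354148 -3.79508032] 8.545437580159833
held (array([ 625. , -235.1]), array([ 623.5, -234.5,   60.4]), 13536, np.float64(2.84)) [ 16.45534694 -59.49199274] (array([-0.54,  0.26]), np.float64(191.9), np.int64(10456))
ring (array([ 589.1, -145.5]), array([ 587.5, -144.8,   94.6]), 9580, np.float64(2.15)) (array([-0.05,  0.04]), np.float64(90.3), np.int64(8218)) [1532 1445  884    0    0   29    0  538 1073 1212 1373 1494]
[ 607.14984377 -175.42489073  165.65789249] [-0.08898     0.7032257   0.08468339  0.70027488] 5.1 [-0.45923213 -0.02140416 -4.16610073] 8.837945006898579
held (array([ 622.5, -234.9]), array([ 621. , -234.3,   60.4]), 13427, np.float64(2.83)) [ 15.35015623 -59.47510927] (array([-0.56,  0.24]), np.float64(191.7), np.int64(10476))
ring (array([ 589.1, -145.5]), array([ 587.5, -144.8,   94.6]), 9370, np.float64(2.15)) (array([-0.05,  0.05]), np.float64(90.3), np.int64(8038)) [1517 1426  813    0    0   43    0  474 1065 1203 1358 1471]
```

Request:
{"name": "arm_command", "arguments": {
  "increments": [
    [[0, 0, 0], [-10, 25, 0], 1],
    [[0, 0, 0], [-22, 55, 0], 1],
    [[0, 0, 0], [-32, 85, -10], 1],
    [[0.2, -0.4, 0], [-33, 89, -25], 1],
    [[0.2, -0.4, 0], [-33, 89, -25], 1]
  ]
}}

```text
clock: 5.6
position: [570.8, -86.2, 138.9]
ee_rot: [-0.088, 0.703, 0.086, 0.701]
contact_force: [-0.3, -0.3, -3.2]
gripper_width: 8.8
```

```bash
cat > t2.py <<'E'
from m import *
held([15,-59.5],62,18,34); ring(np.array([588.3,-145.2]),96,90)
E
python3 t2.py w9;python3 t2.py w10
```

```text
[572.27710655 -86.85047684 140.11041246] [-0.08803598  0.70174209  0.08556353  0.70177389] 5.65 [ 0.45305123 -0.302021   -4.24181517] 9.02378021498286
held (array([ 584.8, -145.8]), array([ 583.3, -145.1,   60.4]), 13031, np.float64(2.77)) [ 12.52289345 -58.94952316] (array([-0.52,  0.43]), np.float64(165.0), np.int64(10422))
ring (array([ 588.6, -144.2]), array([ 587.3, -143.9,   94.9]), 8616, np.float64(2.03)) (array([-0.01,  0.05]), np.float64(90.3), np.int64(7864)) [1827 1807  210    0    0    0    0  137  202 1254 1481 1698]
[573.55279357 -87.227051   140.97765047] [-0.08813369  0.70087262  0.08527066  0.70266559] 5.7 [ 0.22292045 -0.45874544 -3.81919694] 8.787884959593622
held (array([ 586.2, -146.4]), array([ 584.7, -145.7,   60.4]), 13138, np.float64(2.78)) [ 12.64720643 -59.172949  ] (array([-0.35,  0.38]), np.float64(166.2), np.int64(10391))
ring (array([ 588.6, -144.3]), array([ 587.2, -143.9,   94.8]), 8674, np.float64(2.04)) (array([-0.05,  0.06]), np.float64(90.3), np.int64(7895)) [1822 1789  263    0    0    0    0  127  241 1257 1471 1704]
```

View pics/w10.png

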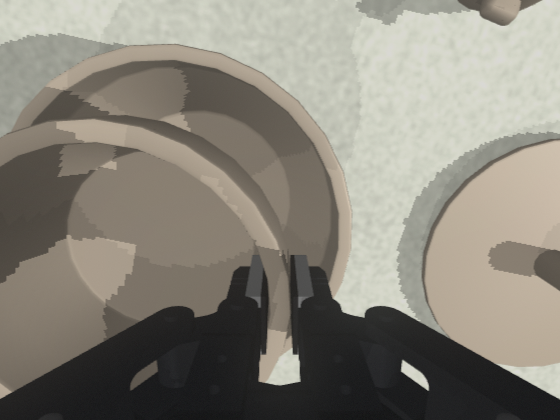

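Request:
{"name": "arm_command", "arguments": {
  "increments": [
    [[-0.3, 0, 0], [1, 1, -10], 1],
    [[-0.3, 0, 0], [2, 2, -22], 1],
    [[-0.3, 0, 0], [2, 2, -34], 1],
    [[-0.3, 0, 0], [2, 2, -40], 1],
    [[-0.3, 0, 0], [2, 2, -40], 1]
  ]
}}

```text
clock: 6.2
position: [574.5, -85.5, 99.1]
ee_rot: [-0.09, 0.702, 0.083, 0.701]
contact_force: [1.2, -0.9, -4.2]
gripper_width: 8.6
```

Request:
{"name": "arm_command", "arguments": {
  "increments": [
    [[0, 0, 0], [0, 0, 0], 1],
    [[0, 0, 0], [0, 0, 0], 1],
    [[0, 0, 0], [0, 0, 0], 1],
    [[0, 0, 0], [0, 0, 0], 1],
    [[0, 0, 0], [0, 0, 0], 1]
  ]
}}

```text
clock: 6.7
position: [574.7, -85.4, 99.4]
ee_rot: [-0.09, 0.702, 0.083, 0.701]
contact_force: [-0.1, -1.1, -3.7]
gripper_width: 8.8
```

```bash
python3 t2.py w11;python3 t2.py w12
```

```text
[574.66494614 -85.43847989  99.41174597] [-0.08980938  0.702215    0.08335677  0.70134158] 6.75 [-0.61484387  0.3613792  -4.05302917] 9.366396971578224
held (array([ 588.5, -144.7]), array([ 587. , -144.1,   60.4]), 13474, np.float64(2.82)) [ 13.83505386 -59.26152011] (array([-0.51,  0.15]), np.float64(125.7), np.int64(10460))
ring (array([ 588.6, -144.3]), array([ 585.3, -143.1,   93.1]), 11895, np.float64(2.08)) (array([-0.12,  0.08]), np.float64(90.2), np.int64(10770)) [3037 1572    0    0    0    0    0   72  171 1903 2339 2801]
[574.59440409 -85.45585578  99.31897751] [-0.08978529  0.70228581  0.08333714  0.7012761 ] 6.8 [-0.26018084  0.67377224 -3.75784129] 8.819128391844874
held (array([ 588.5, -144.7]), array([ 587. , -144.1,   60.4]), 13517, np.float64(2.83)) [ 13.90559591 -59.24414422] (array([-0.61,  0.2 ]), np.float64(125.7), np.int64(10397))
ring (array([ 588.7, -144.4]), array([ 585.4, -143.1,   93.1]), 11879, np.float64(2.07)) (array([-0.15,  0.1 ]), np.float64(90.3), np.int64(10781)) [3040 1575    0    0    0    0    0   63  172 1901 2336 2792]
```

Request:
{"name": "arm_command", "arguments": {
  "increments": [
    [[0, -0.5, 0], [0, 0, -10], 1],
    [[0, -0.5, 0], [0, 0, -22], 1],
    [[0, -0.5, 0], [0, 0, -33], 1],
    [[0, -0.5, 0], [0, 0, -40], 1],
    [[0, -0.5, 0], [0, 0, -41], 1]
  ]
}}

```text
clock: 7.3
position: [573.7, -85.5, 56.7]
ee_rot: [-0.09, 0.7, 0.083, 0.703]
contact_force: [0.0, -0.5, -3.5]
gripper_width: 9.0
```

Request:
{"name": "arm_command", "arguments": {
  "increments": [
    [[0, 0, 0], [0, 0, -1], 1],
    [[0, 0, 0], [0, 0, -2], 1],
    [[0, 0, 0], [0, 0, -3], 1],
    [[0, 0, 0], [0, 0, -3.5], 1],
    [[0, 0, 0], [0, 0, -3.5], 1]
  ]
}}

```text
clock: 7.8
position: [574.2, -85.5, 54.0]
ee_rot: [-0.09, 0.7, 0.083, 0.704]
contact_force: [-0.8, 0.6, -0.1]
gripper_width: 8.9
```

```bash
sed -i 's/^ring.*//; s/; ring.*//' t2.py; python3 t2.py w13
```

```text
[574.16370107 -85.50243606  54.02937065] [-0.09024945  0.69985794  0.08296716  0.70368341] 7.85 [-0.63753273  1.46573713 -0.00492715] 8.66109534188928
held (array([ 587.8, -144.7]), array([ 586.4, -144.1,   60.4]), 13530, np.float64(2.82)) [ 13.63629893 -59.19756394] (array([-0.38,  0.15]), np.float64(80.2), np.int64(10427))
```

Request:
{"name": "arm_command", "arguments": {
  "increments": [
    [[0, 0, 0], [0.5, 0, -0.5], 1],
    [[0, 0, 0], [0.5, 0, -0.5], 0.85],
    [[0, 0, 0], [0.5, 0, -0.5], 0.78],
    [[0, 0, 0], [0.5, 0, -0.5], 0.78],
    [[0, 0, 0], [0.5, 0, -0.5], 0.78]
  ]
}}

```text
clock: 8.35
position: [575.0, -85.5, 53.7]
ee_rot: [-0.09, 0.7, 0.083, 0.704]
contact_force: [-0.1, -0.7, 0.0]
gripper_width: 18.7
```

Request:
{"name": "arm_command", "arguments": {
  "increments": [
    [[0, 0, 0], [0, 0, 8], 0.78],
    [[0, 0, 0], [0, 0, 25], 0.78],
    [[0, 0, 0], [0, 0, 50], 0.78],
    [[0, 0, 0], [0, 0, 90], 0.78],
    [[0, 0, 0], [0, 0, 120], 0.78]
  ]
}}

```text
clock: 8.85
position: [575.7, -85.7, 176.6]
ee_rot: [-0.091, 0.699, 0.083, 0.705]
contact_force: [0.7, -0.2, 0.1]
gripper_width: 18.3
```

Request:
{"name": "arm_command", "arguments": {
  "increments": [
    [[0, 0.3, 0], [25, -20, 15], 0.65],
    [[0, 0.3, 0], [45, -40, 30], 0.65],
    [[0, 0.3, 0], [65, -60, 45], 0.65],
    [[0, 0.3, 0], [65, -60, 45], 0.65],
    [[0, 0.3, 0], [65, -60, 45], 0.65]
  ]
}}

```text
clock: 9.35
position: [640.6, -146.0, 221.6]
ee_rot: [-0.09, 0.701, 0.083, 0.703]
contact_force: [0.3, 0.3, -0.8]
gripper_width: 29.9
```

```bash
cat > t3.py <<'E'
from m import *
ring(np.array([588.3,-144.6]),96,90,12); ring(np.array([588.3,-144.6]),62,80,12)
E
python3 t3.py w14
```

```text
[ 639.99326019 -145.49601569  221.20992691] [-0.09017068  0.70087659  0.08318382  0.70265334] 9.4 [-0.73617103  0.36348448 -0.00202282] 29.864001503676675
ring (array([ 587.8, -144.5]), array([ 588. , -144.4,   94.6]), 8293, np.float64(2.3)) (array([-0.01,  0.03]), np.float64(90.3), np.int64(7058)) [  0 719 910 786 697 646 638 669 742 854 970 662]
ring (array([ 588.7, -145.8]), array([ 588.6, -145.8,   61.2]), 5720, np.float64(2.1)) (array([-0.01,  0.07]), np.float64(80.3), np.int64(5029)) [558 547 510 470 435 410 408 410 441 476 513 542]
```

View pics/w14.png

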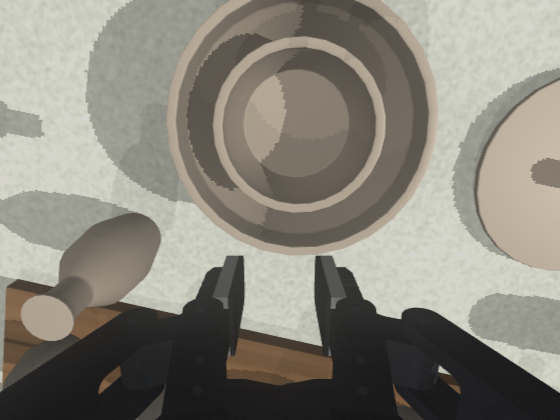

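Request:
{"name": "arm_command", "arguments": {
  "increments": [
    [[0, 0, 0], [-10, 40, 0], 0.65],
    [[0, 0, 0], [-20, 80, 0], 0.65],
    [[0, 0, 0], [-32, 125, 0], 0.65],
    [[0, 0, 0], [-44, 170, 0], 0.65],
    [[0, 0, 0], [-56, 215, 0], 0.65]
  ]
}}

```text
clock: 9.9
position: [582.0, 71.4, 220.9]
ee_rot: [-0.09, 0.701, 0.083, 0.702]
contact_force: [0.7, 0.4, -0.0]
gripper_width: 30.0
```

Request:
{"name": "arm_command", "arguments": {
  "increments": [
    [[0, 0, 0], [-10, 40, 0], 0.65],
    [[0, 0, 0], [-20, 80, 0], 0.65],
    [[0, 0, 0], [-32, 125, 0], 0.65],
    [[0, 0, 0], [-44, 170, -5], 0.65],
    [[0, 0, 0], [-56, 215, -10], 0.65]
  ]
}}

```text
clock: 10.4
position: [524.0, 288.1, 210.9]
ee_rot: [-0.091, 0.701, 0.084, 0.702]
contact_force: [1.7, 0.4, -1.0]
gripper_width: 30.4
```

Request:
{"name": "arm_command", "arguments": {
  "increments": [
    [[0, 0, 0], [-10, 40, -10], 0.65],
    [[0, 0, 0], [-20, 75, -20], 0.65],
    [[0, 0, 0], [-25, 95, -30], 0.65],
    [[0, 0, 0], [-25, 95, -30], 0.65],
    [[0, 0, 0], [-25, 95, -30], 0.65]
  ]
}}

```text
clock: 10.9
position: [498.2, 382.7, 180.3]
ee_rot: [-0.092, 0.702, 0.084, 0.702]
contact_force: [0.5, 0.5, 0.3]
gripper_width: 30.0
```

```bash
cat > t4.py <<'E'
from m import *
print(s["joints"]); ring(np.array([463,382.]),31,58,14)
E
python3 t4.py w15
```

```text
[498.80191762 382.320094   180.89745383] [-0.09116562  0.70148768  0.08349594  0.70187769] 10.95 [ 0.68813203 -0.44965774  0.03387475] 29.701734736951448
[ 0.91497326  0.43017093 -0.05505474  0.0090292  -1.09291342 -2.24230686]
ring (array([462.8, 383.4]), array([462.8, 383.4,  30.7]), 2999, np.float64(2.02)) (array([0.03, 0.03]), np.float64(58.3), np.int64(2712)) [268 256 239 232 233 232 236 246 256 269 267 265]
```

Request:
{"name": "arm_command", "arguments": {
  "increments": [
    [[0.3, 0, 0], [-20, 15, -15], 0.65],
    [[0.6, 0, 0], [-43.5, 31, -35], 0.65],
    [[0.6, 0, 0], [-43.5, 31, -60], 0.65],
    [[0.6, 0, 0], [-43.5, 31, -80], 0.65],
    [[0.6, 0, 0], [-43.5, 31, -80], 0.65]
  ]
}}

```text
clock: 11.45
position: [454.5, 410.5, 98.7]
ee_rot: [-0.088, 0.703, 0.085, 0.701]
contact_force: [-0.4, -0.9, 0.1]
gripper_width: 30.1
```

```bash
python3 t4.py w16
```

```text
[455.57269121 411.66828066 100.5299162 ] [-0.08759066  0.70155526  0.08598922  0.70196435] 11.5 [0.76153221 0.34639212 0.17708601] 29.975502681042006
[ 0.99905104  0.48399656 -0.18829913  0.00241866 -0.89987145 -2.32525261]
ring (array([462.2, 383.7]), array([462. , 383.7,  30.6]), 4660, np.float64(2.04)) (array([-0.1 ,  0.07]), np.float64(58.3), np.int64(4177)) [502 451 419 416 424 203   0 393 428 434 481 509]
```

Target TCP ≈ (455, 413.5, 32).

Request:
{"name": "arm_command", "arguments": {
  "increments": [
    [[0, 0, 0], [-0.5, 1.8, -15], 0.65],
    [[0, 0, 0], [-0.5, 1.8, -35], 0.65],
    [[0, 0, 0], [-0.5, 1.8, -55], 0.65],
    [[0, 0, 0], [-0.5, 1.8, -67], 0.65],
    [[0, 0, 0], [-0.5, 1.8, -68.5], 0.65]
  ]
}}

```text
clock: 12.0
position: [454.9, 412.6, 30.7]
ee_rot: [-0.088, 0.702, 0.085, 0.701]
contact_force: [-0.2, 1.2, -0.5]
gripper_width: 29.6
```

Request:
{"name": "arm_command", "arguments": {
  "increments": [
    [[0, 0, 0], [0, 0, 0], 0.65],
    [[0, 0, 0], [0, 0, 0], 0.8],
    [[0, 0, 0], [0, 0, 0], 1],
    [[0, 0, 0], [0, 0, 0], 1],
    [[0, 0, 0], [0, 0, 0], 1]
  ]
}}

```text
clock: 12.5
position: [455.4, 413.2, 31.9]
ee_rot: [-0.088, 0.702, 0.086, 0.702]
contact_force: [0.5, 0.0, 4.3]
gripper_width: 8.6
```

Request:
{"name": "arm_command", "arguments": {
  "increments": [
    [[0, 0, 0], [0, 0, 3], 1],
    [[0, 0, 0], [0, 0, 12], 1],
    [[0, 0, 0], [0, 0, 30], 1],
    [[0, 0, 0], [0, 0, 55], 1],
    [[0, 0, 0], [0, 0, 85], 1]
  ]
}}

```text
clock: 13.0
position: [454.6, 412.4, 116.8]
ee_rot: [-0.088, 0.702, 0.085, 0.701]
contact_force: [-0.2, 0.9, -1.1]
gripper_width: 8.5
```

Request:
{"name": "arm_command", "arguments": {
  "increments": [
    [[0, 0, 0], [0, 0, 25], 1],
    [[0, 0, 0], [0, 0, 45], 1],
    [[0, 0, 0], [0, 0, 60], 1],
    [[0, 0, 0], [0, 0, 60], 1],
    [[0, 0, 0], [0, 0, 60], 1]
  ]
}}

```text
clock: 13.5
position: [454.2, 412.1, 176.4]
ee_rot: [-0.088, 0.703, 0.085, 0.701]
contact_force: [-0.4, -0.9, -1.2]
gripper_width: 8.3
```

```bash
cat > t5.py <<'E'
from m import *
held([7.7,-30],31,18,34)
E
python3 t5.py w17; python3 t5.py w18
```

```text
[453.98243865 411.77863382 175.66191866] [-0.08853174  0.70309342  0.08437913  0.7005012 ] 13.55 [ 0.22973144 -0.43072588 -2.88974462] 8.339773373624675
held (array([460.2, 383.5]), array([459.7, 383.4,  30.5]), 10187, np.float64(2.93)) [  6.21756135 -28.27863382] (array([-0.08, -0.05]), np.float64(202.8), np.int64(7487))
[453.98750164 411.68552343 175.34018751] [-0.08875558  0.70320493  0.08417479  0.70038552] 13.6 [ 0.0853383   0.24857393 -1.97010244] 8.670024996858224
held (array([460.1, 383.3]), array([459.6, 383.2,  30.5]), 10144, np.float64(2.94)) [  6.11249836 -28.38552343] (array([-0.14, -0.14]), np.float64(202.1), np.int64(7495))
```

View pics/w18.png

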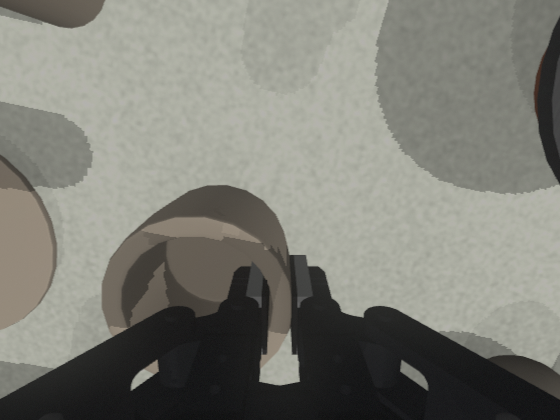

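Request:
{"name": "arm_command", "arguments": {
  "increments": [
    [[0, 0, 0], [8, -35, 0], 1],
    [[0, 0, 0], [18, -75, 0], 1],
    [[0, -0.2, 0], [29, -120, 0], 1],
    [[0, -0.2, 0], [40, -165, 0], 1],
    [[0, -0.2, 0], [51, -210, 0], 1]
  ]
}}

```text
clock: 14.1
position: [504.5, 199.7, 174.2]
ee_rot: [-0.09, 0.703, 0.084, 0.701]
contact_force: [0.8, 0.4, -1.9]
gripper_width: 8.4
```

Request:
{"name": "arm_command", "arguments": {
  "increments": [
    [[0, 0, 0], [11, -45, 0], 1],
    [[0, 0, 0], [22, -90, 0], 1],
    [[0, 0, 0], [33, -135, 0], 1],
    [[0, 0, 0], [44, -180, 0], 1],
    [[0, 0, 0], [53, -220, 0], 1]
  ]
}}

```text
clock: 14.6
position: [557.0, -22.5, 173.0]
ee_rot: [-0.089, 0.704, 0.084, 0.7]
contact_force: [0.6, 0.9, -2.1]
gripper_width: 8.4
```

Request:
{"name": "arm_command", "arguments": {
  "increments": [
    [[0, 0, 0], [9, -40, 0], 1],
    [[0, 0, 0], [18, -75, -5], 1],
    [[0, 0, 0], [23, -96, -15], 1],
    [[0, 0, 0], [23, -96, -15], 1],
    [[0, 0, 0], [23, -96, -15], 1]
  ]
}}

```text
clock: 15.1
position: [579.2, -118.9, 156.5]
ee_rot: [-0.089, 0.705, 0.083, 0.699]
contact_force: [0.4, -0.4, -1.8]
gripper_width: 8.2
```

```bash
cat > t6.py <<'E'
from m import *
print("off tool",s["position"][:2]-[581.7,-115.5]); held([6.9,-30.2],31,18,34); ring(np.array([588,-144.6]),96,90,12); ring(np.array([588.7,-145.7]),62,80,12)
E
python3 t6.py w19
```

```text
[ 579.62329839 -118.21726821  157.25239224] [-0.08931651  0.7041487   0.08364215  0.69942917] 15.15 [ 0.3083565   0.43471597 -1.7039143 ] 8.413802906028792
off tool [-2.07670161 -2.71726821]
held (array([ 585.6, -147.3]), array([ 585.2, -147.4,   30.6]), 10011, np.float64(2.95)) [  5.97670161 -29.08273179] (array([-0.43, -0.26]), np.float64(183.1), np.int64(7511))
ring (array([ 588.6, -144.1]), array([ 587.2, -144.2,   94.6]), 10748, np.float64(2.19)) (array([-0.03,  0.05]), np.float64(90.3), np.int64(9440)) [1505 1448 1332 1203  279    0  107  190  840 1119 1293 1432]
ring (array([ 589. , -145.6]), array([ 588. , -145.6,   61.2]), 4874, np.float64(2.03)) (array([-0.02,  0.05]), np.float64(80.3), np.int64(4496)) [758 736 699 329   0   0   0   0 305 617 682 748]
```

Request:
{"name": "arm_command", "arguments": {
  "increments": [
    [[0.3, -0.4, 0], [1, 1.5, -10], 1],
    [[0.3, -0.4, 0], [2, 2.7, -25], 1],
    [[0.3, -0.4, 0], [2, 2.7, -42], 1],
    [[0.3, -0.4, 0], [2, 2.7, -55], 1],
    [[0.3, -0.4, 0], [2, 2.7, -55], 1]
  ]
}}

```text
clock: 15.65
position: [579.9, -114.7, 99.9]
ee_rot: [-0.088, 0.703, 0.086, 0.7]
contact_force: [-0.3, -0.0, -2.0]
gripper_width: 8.1
```

Request:
{"name": "arm_command", "arguments": {
  "increments": [
    [[0, 0, 0], [0, 0, 0], 1],
    [[0, 0, 0], [0, 0, 0], 1],
    [[0, 0, 0], [0, 0, 0], 1],
    [[0, 0, 0], [0, 0, 0], 1],
    [[0, 0, 0], [0, 0, 0], 1]
  ]
}}

```text
clock: 16.15
position: [580.2, -114.7, 100.3]
ee_rot: [-0.088, 0.703, 0.086, 0.701]
contact_force: [0.3, -0.2, -2.1]
gripper_width: 8.7
```

```bash
python3 t6.py w20
```

```text
[ 580.05895737 -114.74739362  100.21562424] [-0.08769004  0.70289587  0.08569366  0.70064574] 16.2 [ 0.3495965   0.12275568 -1.90097917] 8.214428078521303
off tool [-1.64104263  0.75260638]
held (array([ 586.4, -143.2]), array([ 585.9, -143.3,   30.6]), 10065, np.float64(2.94)) [  6.34104263 -28.45260638] (array([-0.1 ,  0.08]), np.float64(126.7), np.int64(7494))
ring (array([ 588.7, -143.1]), array([ 586.7, -143.9,   94.1]), 18487, np.float64(2.2)) (array([-0.07,  0.06]), np.float64(90.2), np.int64(15974)) [2977 2867 2314 1857 1231    0    0    0  116 1990 2362 2773]
ring (array([ 588.9, -145.2]), array([ 588.1, -145.4,   61.3]), 9226, np.float64(2.04)) (array([-0.01,  0.05]), np.float64(80.3), np.int64(8470)) [1372 1307 1261 1153  170    0    0  239  166 1053 1170 1335]
```

View pics/w20.png

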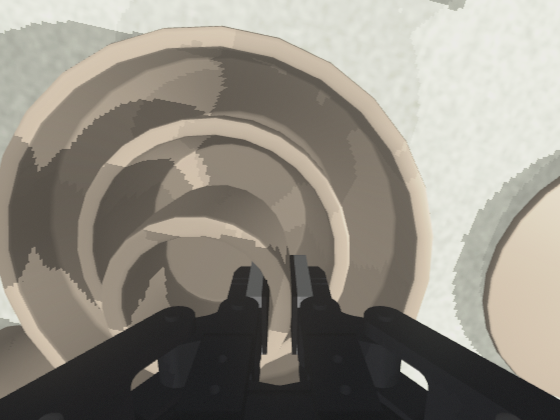

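Request:
{"name": "arm_command", "arguments": {
  "increments": [
    [[0, -0.1, 0], [1.5, -0.7, -10], 1],
    [[0, -0.1, 0], [1.5, -0.7, -22], 1],
    [[0, -0.1, 0], [1.5, -0.7, -34], 1],
    [[0, -0.1, 0], [1.5, -0.7, -42], 1],
    [[0, -0.1, 0], [1.5, -0.7, -44], 1]
  ]
}}

```text
clock: 16.7
position: [580.5, -115.5, 54.2]
ee_rot: [-0.088, 0.704, 0.086, 0.7]
contact_force: [0.2, -0.7, -1.9]
gripper_width: 8.6
```

Request:
{"name": "arm_command", "arguments": {
  "increments": [
    [[0, 0, 0], [0, 0, -0.5], 1],
    [[0, 0, 0], [0, 0, -1], 1],
    [[0, 0, 0], [0, 0, -2], 1],
    [[0, 0, 0], [0, 0, -3], 1],
    [[0, 0, 0], [0, 0, -3], 1]
  ]
}}

```text
clock: 17.2
position: [580.8, -115.4, 52.0]
ee_rot: [-0.088, 0.703, 0.086, 0.7]
contact_force: [-1.4, 1.8, 1.4]
gripper_width: 8.7
```

```bash
sed -i 's/; ring.*//' t6.py; python3 t6.py w21
```

```text
[ 580.74031398 -115.40030166   51.94650668] [-0.08772845  0.70318734  0.08571792  0.70034543] 17.25 [-0.7778992   1.31368617  1.92229304] 8.268480669732115
off tool [-0.95968602  0.09969834]
held (array([ 587., -144.]), array([ 586.5, -144. ,   30.6]), 10100, np.float64(2.94)) [  6.25968602 -28.59969834] (array([-0.  ,  0.04]), np.float64(78.4), np.int64(7520))
```

Request:
{"name": "arm_command", "arguments": {
  "increments": [
    [[0, 0, 0], [0.5, 0, 0.6], 1],
    [[0, 0, 0], [1.3, 0, 0.6], 1],
    [[0, 0, 0], [1.3, 0, 0], 1],
    [[0, 0, 0], [1.3, 0, -0.3], 1],
    [[0, 0, 0], [1.3, 0, -0.3], 1]
  ]
}}

```text
clock: 17.75
position: [582.2, -115.4, 51.9]
ee_rot: [-0.088, 0.703, 0.086, 0.7]
contact_force: [-1.0, 0.9, 1.6]
gripper_width: 8.5
```

Request:
{"name": "arm_command", "arguments": {
  "increments": [
    [[0, 0, 0], [0, 0, 0], 0.88],
    [[0, 0, 0], [0, 0, 0], 0.82],
    [[0, 0, 0], [0, 0, 0], 0.82],
    [[0, 0, 0], [0, 0, 0], 0.82],
    [[0, 0, 0], [0, 0, 0], 0.82]
  ]
}}

```text
clock: 18.25
position: [582.3, -115.4, 51.9]
ee_rot: [-0.088, 0.703, 0.086, 0.7]
contact_force: [0.6, -0.6, 1.0]
gripper_width: 15.0
```

Request:
{"name": "arm_command", "arguments": {
  "increments": [
    [[0, 0, 0], [0, 0, 6], 0.82],
    [[0, 0, 0], [0, 0, 20], 0.82],
    [[0, 0, 0], [0, 0, 45], 0.82],
    [[0, 0, 0], [0, 0, 80], 0.82],
    [[0, 0, 0], [0, 0, 115], 0.82]
  ]
}}

```text
clock: 18.75
position: [582.0, -115.5, 168.3]
ee_rot: [-0.088, 0.703, 0.086, 0.7]
contact_force: [0.6, 1.1, -0.1]
gripper_width: 15.3
```

Request:
{"name": "arm_command", "arguments": {
  "increments": [
    [[0, 0, 0], [25, -10, 20], 0.5],
    [[0, 0, 0], [45, -20, 40], 0.5],
    [[0, 0, 0], [60, -30, 50], 0.5],
    [[0, 0, 0], [60, -30, 50], 0.5],
    [[0, 0, 0], [60, -30, 50], 0.5]
  ]
}}

```text
clock: 19.25
position: [641.3, -145.4, 217.9]
ee_rot: [-0.087, 0.704, 0.086, 0.7]
contact_force: [0.5, -0.5, 0.1]
gripper_width: 42.7
```

```bash
sed -i '$a ring(np.array([588.3,-145.0]),31,78,12)' t3.py; python3 t3.py w22; python3 t3.py w23
```

```text
[ 640.92107694 -145.20907922  217.52333625] [-0.08755386  0.70389953  0.08589249  0.69963008] 19.3 [-0.70402521 -0.32152985  0.55091142] 42.62403920063982
ring (array([ 587.8, -144.4]), array([ 588. , -144.4,   94.6]), 8410, np.float64(2.3)) (array([-0.03,  0.03]), np.float64(90.3), np.int64(7186)) [  0 697 939 813 712 665 657 680 755 867 987 638]
ring (array([ 588.8, -145.8]), array([ 588.7, -145.8,   61.2]), 5853, np.float64(2.11)) (array([-0.03,  0.03]), np.float64(80.3), np.int64(5193)) [567 559 528 481 447 414 415 424 452 484 523 559]
ring (array([ 589.1, -144.7]), array([ 589.1, -144.7,   30.7]), 2765, np.float64(2.02)) (array([-0.06,  0.06]), np.float64(78.3), np.int64(2522)) [235 236 236 226 220 220 217 228 227 238 242 240]
[ 640.79819139 -145.12652446  217.49550771] [-0.08771515  0.70395285  0.08596517  0.6995473 ] 19.35 [-0.21898404  0.31518309  0.72820612] 42.27474109844512
ring (array([ 587.9, -144.5]), array([ 588. , -144.4,   94.6]), 8483, np.float64(2.31)) (array([-0.03,  0.06]), np.float64(90.3), np.int64(7192)) [  0 733 934 816 720 665 645 691 760 865 987 667]
ring (array([ 588.8, -145.8]), array([ 588.7, -145.8,   61.2]), 5852, np.float64(2.11)) (array([-0.01,  0.03]), np.float64(80.3), np.int64(5173)) [569 554 527 481 450 423 420 425 442 476 525 560]
ring (array([ 589.1, -144.7]), array([ 589.1, -144.7,   30.7]), 2764, np.float64(2.02)) (array([0.1 , 0.04]), np.float64(78.4), np.int64(2476)) [247 233 236 225 223 220 220 226 226 234 237 237]
```

View pics/w23.png

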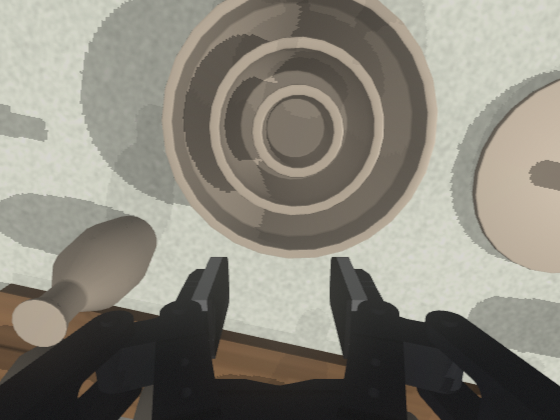

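Request:
{"name": "arm_command", "arguments": {
  "increments": [
    [[0, -0.2, 0], [0, 40, 0], 0.5],
    [[0, -0.4, 0], [0, 85, 0], 0.5],
    [[0, -0.4, 0], [0, 130, 0], 0.5],
    [[0, -0.4, 0], [0, 175, 0], 0.5],
    [[0, -0.4, 0], [0, 220, 0], 0.5]
  ]
}}

```text
clock: 19.85
position: [639.4, 76.7, 217.1]
ee_rot: [-0.088, 0.702, 0.086, 0.701]
contact_force: [0.8, -0.2, -0.3]
gripper_width: 43.2
```

Request:
{"name": "arm_command", "arguments": {
  "increments": [
    [[0, 0, 0], [-3, 35, 5], 0.5],
    [[0, 0, 0], [-6, 55, 10], 0.5],
    [[0, 0, 0], [-6, 55, 10], 0.5],
    [[0, 0, 0], [-6, 55, 10], 0.5],
    [[0, 0, 0], [-6, 55, 10], 0.5]
  ]
}}

```text
clock: 20.35
position: [632.9, 130.9, 226.6]
ee_rot: [-0.088, 0.702, 0.085, 0.701]
contact_force: [0.4, 0.4, -0.7]
gripper_width: 42.5
```

```bash
cat > t7.py <<'E'
from m import *
q=near(P,(569,132),125,12,20); c,r=cv2.minEnclosingCircle(q[:,:2].astype(np.float32)); print("plate",c,r,plane(q),len(q))
k=near(P,(569,132),40,43,53); c,r=cv2.minEnclosingCircle(k[:,:2].astype(np.float32)); print("knob",k.mean(0),c,r,len(k),k[:,2].max())
E
python3 t7.py w24
```

```text
[633.04061983 130.67894105 226.69384451] [-0.08794252  0.70239625  0.08524462  0.70116972] 20.4 [ 0.1099805  -0.87290214 -0.47136201] 42.871340097434
plate (570.7978515625, 131.3757781982422) 97.89774322509766 (array([-0.02,  0.04]), np.float64(16.5), np.int64(32732)) 34481
knob [570.61305312 131.32139587  48.4400601 ] (570.7540893554688, 131.41490173339844) 12.830513954162598 716 50.54242278441083
```

Request:
{"name": "arm_command", "arguments": {
  "increments": [
    [[0, 0, 0], [-25, 0, -30], 0.5],
    [[0, 0, 0], [-50, 0, -65], 0.5],
    [[0, 0, 0], [-62.3, 0.7, -100], 0.5],
    [[0, 0, 0], [-62.3, 0.7, -130], 0.5],
    [[0, 0, 0], [-62.3, 0.7, -140], 0.5]
  ]
}}

```text
clock: 20.9
position: [568.5, 129.4, 83.6]
ee_rot: [-0.088, 0.705, 0.084, 0.699]
contact_force: [0.4, -0.0, -0.1]
gripper_width: 42.6
```

```bash
python3 t7.py w25
```

```text
[569.06662873 129.67476232  83.5324885 ] [-0.08798015  0.7045094   0.08398087  0.69919469] 20.95 [-0.23633225 -0.15723018 -1.47062197] 42.54830696206961
plate (570.83740234375, 131.2725372314453) 98.02915954589844 (array([-0.02,  0.05]), np.float64(16.5), np.int64(65705)) 67127
knob [569.43766149 131.03825149  48.15641705] (570.3822631835938, 131.23471069335938) 12.92990779876709 1802 50.5698863468093
```

Request:
{"name": "arm_command", "arguments": {
  "increments": [
    [[0.2, -0.4, 0], [1.7, 1.6, -15], 0.5],
    [[0.2, -0.4, 0], [1.7, 1.6, -32], 0.5],
    [[0.2, -0.4, 0], [1.7, 1.6, -48], 0.5],
    [[0.2, -0.4, 0], [1.7, 1.6, -57], 0.5],
    [[0.2, -0.4, 0], [1.7, 1.6, -59], 0.5]
  ]
}}

```text
clock: 21.45
position: [571.2, 130.9, 24.4]
ee_rot: [-0.087, 0.702, 0.085, 0.702]
contact_force: [0.0, 0.1, -1.0]
gripper_width: 42.3
```

Request:
{"name": "arm_command", "arguments": {
  "increments": [
    [[0, 0, 0], [0, 0, 0], 0.55],
    [[0, 0, 0], [0, 0, 0], 0.65],
    [[0, 0, 0], [0, 0, 0], 0.75],
    [[0, 0, 0], [0, 0, 0], 1],
    [[0, 0, 0], [0, 0, 0], 1]
  ]
}}

```text
clock: 21.95
position: [572.1, 131.4, 25.8]
ee_rot: [-0.087, 0.701, 0.085, 0.703]
contact_force: [-1.2, 0.8, 6.0]
gripper_width: 24.1
```

Request:
{"name": "arm_command", "arguments": {
  "increments": [
    [[0, 0, 0], [0, 0, 0], 1],
    [[0, 0, 0], [0, 0, 4], 1],
    [[0, 0, 0], [0, 0, 12], 1],
    [[0, 0, 0], [0, 0, 20], 1],
    [[0, 0, 0], [0, 0, 20], 1]
  ]
}}

```text
clock: 22.45
position: [573.0, 131.8, 47.1]
ee_rot: [-0.087, 0.7, 0.085, 0.704]
contact_force: [0.3, -0.3, -4.2]
gripper_width: 24.1
```

```bash
cat > t8.py <<'E'
from m import *
z=p[2]
q=near(P,p[:2]+[0,0],125,z-18,z+4); pl=plane(q); q=q[np.abs(q[:,2]-pl[1])<3]
f=cv2.convexHull(q[:,:2].astype(np.float32))[:,0]; r=least_squares(lambda c:np.hypot(*(f-c[:2]).T)-98,p[:2],loss="soft_l1",f_scale=1).x
print("lid",r,r-p[:2],pl)
E
python3 t8.py w26
```

```text
[572.54824629 131.64316413  46.54302357] [-0.08667177  0.70054143  0.08523169  0.70318224] 22.5 [-0.20223356 -0.52244598 -5.15701253] 24.16358050182427
lid [572.12555506 131.167585  ] [-0.42269123 -0.47557913] (array([0.18, 0.05]), np.float64(37.6), np.int64(99382))
```

Request:
{"name": "arm_command", "arguments": {
  "increments": [
    [[0, 0, 0], [0, 0, 15], 1],
    [[0, 0, 0], [0, 0, 38], 1],
    [[0, 0, 0], [1, -10, 65], 1],
    [[0, 0, 0], [2, -30, 92], 1],
    [[0, 0, 0], [4, -60, 112], 1]
  ]
}}

```text
clock: 23.0
position: [576.9, 72.2, 160.1]
ee_rot: [-0.087, 0.7, 0.086, 0.704]
contact_force: [1.0, 0.0, -5.3]
gripper_width: 24.1
```

Request:
{"name": "arm_command", "arguments": {
  "increments": [
    [[0, 0, 0], [2, -35, 0], 1],
    [[0, 0, 0], [4, -70, 0], 1],
    [[0, 0, 0], [6, -105, 0], 1],
    [[0, 0, 0], [8, -140, 0], 1],
    [[0, 0, 0], [10, -170, 0], 1]
  ]
}}

```text
clock: 23.5
position: [586.0, -99.4, 159.5]
ee_rot: [-0.087, 0.7, 0.086, 0.703]
contact_force: [0.5, 0.4, -5.7]
gripper_width: 24.0
```

Request:
{"name": "arm_command", "arguments": {
  "increments": [
    [[0, 0, 0], [2, -25, 0], 1],
    [[0, 0, 0], [3, -40, 0], 1],
    [[0, 0, 0], [4, -45, 0], 1],
    [[0, 0, 0], [4, -45, 0], 1],
    [[0, 0, 0], [4, -45, 0], 1]
  ]
}}

```text
clock: 24.0
position: [590.0, -143.5, 159.3]
ee_rot: [-0.087, 0.7, 0.087, 0.703]
contact_force: [0.4, 0.3, -4.6]
gripper_width: 24.2
```

```bash
python3 t8.py w27; python3 t8.py w28
```

```text
[ 589.99935383 -143.33535901  159.4201834 ] [-0.08702312  0.70034143  0.08667623  0.70316149] 24.05 [ 0.47134599  0.64779635 -4.68566029] 24.234627848485566
lid [ 589.15030038 -144.11640878] [-0.84905346 -0.78104977] (array([0.11, 0.07]), np.float64(149.8), np.int64(99303))
[ 590.0773494  -143.30938967  159.5328195 ] [-0.08716519  0.70027602  0.08670938  0.70320495] 24.1 [ 0.04147041  0.54092755 -4.79021768] 23.658890299407698
lid [ 589.20138918 -144.06306877] [-0.87596022 -0.7536791 ] (array([0.11, 0.06]), np.float64(149.9), np.int64(99220))
```

Request:
{"name": "arm_command", "arguments": {
  "increments": [
    [[0, 0, 0], [-1.2, -0.4, -10], 1],
    [[0, 0, 0], [-1.2, -0.4, -20], 1],
    [[0, 0, 0], [-1.2, -0.4, -30], 1],
    [[0, 0, 0], [-1.2, -0.4, -38], 1],
    [[0, 0, 0], [-1.2, -0.4, -38], 1]
  ]
}}

```text
clock: 24.6
position: [587.6, -143.6, 119.3]
ee_rot: [-0.087, 0.702, 0.087, 0.702]
contact_force: [-1.1, -0.6, -5.4]
gripper_width: 24.1
```

```bash
python3 t8.py w29; python3 t8.py w30
```

```text
[ 588.35841942 -143.71934481  120.40820864] [-0.08709066  0.70106027  0.08678838  0.70242259] 24.65 [ 0.27297225  0.51973886 -4.25471185] 23.873166639245003
lid [ 586.61156919 -144.298777  ] [-1.74685023 -0.57943218] (array([-0.14,  0.07]), np.float64(110.0), np.int64(99330))
[ 588.95622834 -143.80536905  121.18599457] [-0.08728937  0.70045856  0.08670014  0.70300887] 24.7 [ 0.06061269  0.34329793 -5.30388797] 23.90013430496678
lid [ 587.43292921 -144.21707165] [-1.52329912 -0.4117026 ] (array([-0.  ,  0.05]), np.float64(111.0), np.int64(99248))
```

Request:
{"name": "arm_command", "arguments": {
  "increments": [
    [[0, 0, 0], [0, 0, -2.5], 1],
    [[0, 0, 0], [0, 0, -5], 1],
    [[0, 0, 0], [0, 0, -8], 1],
    [[0, 0, 0], [0, 0, -10], 1],
    [[0, 0, 0], [0, 0, -10], 1]
  ]
}}

```text
clock: 25.2
position: [588.6, -143.8, 110.8]
ee_rot: [-0.087, 0.701, 0.087, 0.703]
contact_force: [-0.5, 0.2, -4.4]
gripper_width: 24.2
```

```bash
python3 t8.py w31
```

```text
[ 588.83148832 -143.84396645  111.02240693] [-0.08728799  0.70058976  0.08669518  0.70287889] 25.25 [ 0.30597105  0.21541114 -4.97826791] 23.927606205429594
lid [ 587.83653437 -144.34347462] [-0.99495395 -0.49950817] (array([0.05, 0.05]), np.float64(101.4), np.int64(99175))
```

Centred to 0.2 mm; 3 mm to go.

Request:
{"name": "arm_command", "arguments": {
  "increments": [
    [[0, 0, 0], [0, 0, -1], 1],
    [[0, 0, 0], [0, 0, -2], 1],
    [[0, 0, 0], [0, 0, -3], 1],
    [[0, 0, 0], [0, 0, -4], 1],
    [[0, 0, 0], [0, 0, -4], 1]
  ]
}}

```text
clock: 25.75
position: [588.9, -143.8, 107.9]
ee_rot: [-0.087, 0.7, 0.087, 0.703]
contact_force: [-1.7, 0.7, 1.1]
gripper_width: 24.3
```

```bash
python3 t8.py w32
```

```text
[ 588.90891568 -143.83218641  107.88499179] [-0.08747819  0.70040499  0.0867045   0.70303822] 25.8 [-2.89489151  1.32759157  1.61050919] 23.96588721093943
lid [ 587.92595182 -144.5574618 ] [-0.98296387 -0.72527539] (array([-0.01,  0.05]), np.float64(98.5), np.int64(99395))
```

Request:
{"name": "arm_command", "arguments": {
  "increments": [
    [[0, 0, 0], [0, 0, 0], 0.65],
    [[0, 0, 0], [0, 0, 0], 0.5],
    [[0, 0, 0], [0, 0, 0], 0.5],
    [[0, 0, 0], [0, 0, 0], 0.5],
    [[0, 0, 0], [0, 0, 0], 0.5]
  ]
}}

```text
clock: 26.3
position: [589.1, -143.9, 108.0]
ee_rot: [-0.088, 0.7, 0.087, 0.703]
contact_force: [-0.3, 0.4, -0.2]
gripper_width: 42.8
```

Request:
{"name": "arm_command", "arguments": {
  "increments": [
    [[0, 0, 0], [0, 0, 6], 0.5],
    [[0, 0, 0], [0, 0, 20], 0.5],
    [[0, 0, 0], [0, 0, 45], 0.5],
    [[0, 0, 0], [0, 0, 80], 0.5],
    [[0, 0, 0], [0, 0, 120], 0.5]
  ]
}}

```text
clock: 26.8
position: [588.4, -143.9, 228.7]
ee_rot: [-0.087, 0.701, 0.087, 0.702]
contact_force: [0.8, 0.2, 0.0]
gripper_width: 42.6
```

Request:
{"name": "arm_command", "arguments": {
  "increments": [
    [[0, 0, 0], [20, 0, 20], 0.5],
    [[0, 0, 0], [45, 0, 40], 0.5],
    [[0, 0, 0], [65, 0, 60], 0.5],
    [[0, 0, 0], [65, 0, 60], 0.5],
    [[0, 0, 0], [65, 0, 60], 0.5]
  ]
}}

```text
clock: 27.3
position: [653.0, -143.7, 288.1]
ee_rot: [-0.087, 0.701, 0.087, 0.702]
contact_force: [-0.9, 0.6, -1.0]
gripper_width: 42.4
```

```bash
python3 - w33 <<'E'
from m import *
q=near(P,(588,-144),125,94,104); c,r=cv2.minEnclosingCircle(q[:,:2].astype(np.float32)); print("plate",c,r,plane(q))
i,_=cloud("side","pics/side9.png"); i2,_=cloud("scene","pics/scene9.png")
cv2.imwrite("pics/fin.png",np.hstack([i[60:340,130:460],i2[100:380,130:460]]))
E
```

```text
[ 652.32555806 -143.70097486  287.54272317] [-0.0870065   0.70181395  0.08703535  0.70164941] 27.35 [-0.10885609  0.79669117 -0.73504154] 42.55156535897409
plate (587.9602661132812, -144.43850708007812) 97.82210540771484 (array([-0.03,  0.04]), np.float64(98.5), np.int64(36512))
```

View pics/fin.png

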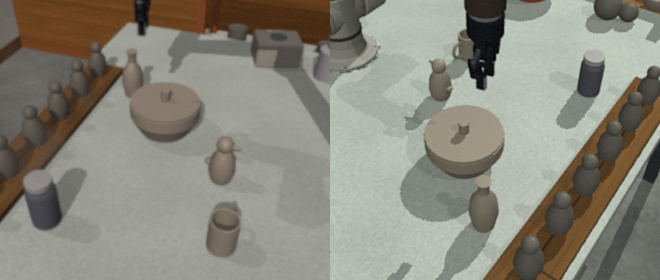

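The final side and scene crops show the lid level on the large bowl (about (165,100) and (463,135)). The bird, jar, vase and mug are all upright where they were.

```bash
python3 -c "
from bench import arm; print(arm.job_done())"
```

```text
the job is handed in; nothing more can be done
None
```

I nested the middle bowl in the large one, then the small bowl in the middle one, each pinched by the rim and lowered until the wrist force showed contact. The lid then went on, held by its knob. The job was handed in at about 27 s of the 72 s allowed.

**Bowls:** The last wrist-camera check before the lid went on had the middle bowl about 1.6 mm off the large bowl's centre, and the small bowl about 1.1 mm off the middle's. All rims were level within about 0.1°, at 90, 80 and 78 mm. The bowls could not be seen again once the lid was on.

**Lid:** After release, the plate top read 98.5 mm against 98 mm expected for a fully seated lid. It was level within 0.05° and centred on the bowl within 0.2 mm.

**Bystanders:** The bird, jar, vase and mug looked upright and unmoved in the final pictures; I did not re-measure their positions. The force readings stayed at about 6 N or below.

**Disagreement:** The fixed cameras and the wrist camera differed by about 2–3 mm in y. I used the wrist camera for all placing, because it agreed with the grasp geometry.

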